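# Load a cell into the sloped spring-contact tester

## Robot

A 6-joint arm with a two-finger parallel gripper is mounted at the origin on a cart in front of the work surface, level with it; the furniture and walls round the work are solid. World frame = base frame: x ahead of the robot, y to its left, z up, the work surface at z = 0. Lengths are in m, angles in rad, forces in N, time in s.
With the tool pointing down it reaches from about 0.325 to 0.9 m from the base axis. Payload 3.5 kg.
Tool frame: the origin (TCP) lies between the finger pads; the fingertips stand ahead of it and the grasp point (between the pads) lies 5 mm behind it (manip.tip_extent is the z of the fingertips in the tool frame, in m); z points along the fingers, y is the line along which they close (so a half turn about z gives the same grasp; the last joint's range is limited). The gripper opens to 85 mm and grips with 20 to 120 N. Pads are 22 mm wide; open, the fingers measure 114 mm over their backs; the gripper's body (76 mm by 85 mm) begins 54 mm behind the grasp point. The pads swing forward as they close: fully open they stand 13 mm farther back than shut.
Start: joints at [1.105, 0.276, -0.026, 1.268, 0, 1.467], TCP at [0.222, 0.584, 0.245] pointing down, gripper open.
Joint ranges: [-3.12, 3.12], [-0.85, 1.88], [-1.08, 1.24], [-1.95, 2.15], [-1.57, 1.53], [-3.14, 3.14]. Speed limits (rad/s): [2.57, 2.57, 3.14, 3.14, 3.14, 3.14].

## Interface

Orientations are given as [roll, pitch, yaw] about the fixed x, y, z axes, in that order (R = Rz(yaw) Ry(pitch) Rx(roll)).
In Python, from rig import manip gives the robot as it stands. The module is installed in compiled form; this text tells all that it offers.
- The arm moves only by the tool apply_moves, never from a script. Its argument "deltas" is a list of rows, each an object with "dr": the turn, a rotation vector about the tool's x, y, z in degrees, a list of three; "slide": the shift along the tool's x, y, z in mm, a list of three; "fingers": the finger opening in mm, from 0 to 85.4. A call has 1 to 8 rows; each row is the pose to reach, as a shift and turn from the pose commanded when the call began, along the tool's axes at that moment; what a row does not reach only later rows make up. A row lasts 1/10 s, in which the tool goes at most 50 mm and 8.59 degrees, less where a joint would pass 70% of its speed; a pose out of reach is approached as far as the arm can. A call with a gripper value outside its range is refused whole. The fingers move at their own pace and stop on an object; the grip force is fixed at half the most. Time passes only in rows, so rows that repeat a pose let the fingers close. It gives the time, the measured TCP pose, the force, the opening and the grip force at its end, in the units of the state.
- manip.observe(): the state, without advancing time (a new reading comes with each control period).
- manip.read_camera(name): name is "side" or "top" or "wrist"; returns a dict with "img" (400x640x3 uint8, red, green, blue), "K" (3x3 intrinsics, pixels), "R" (3x3) and "t" (3): a world point X has camera coordinates R X + t. Camera axes: x right, y down, z forward; pixel columns grow to the right and rows downward; lengths in m; the calibration is good to about 2 mm. A picture is of the moment at which its call begins. There is no depth.
- manip.close_job(): hands the job in; it is judged then, once.
Trained networks look in a picture, given as the dict that the camera call returned (one of the last four; its "shot" number tells which), for a name from the list of things; names that differ only in an ending like _2 or _b are one class to them, and where a whole thing is asked for, a point or a joint stands for the part that bears it (a point fixed in the world has none). Each returns a list of dicts, best first, with "p" (0 to 1); they miss things now and then, are a little off and sometimes report something else, mostly with a low value. They report only what shows in the picture. A call takes as long as a camera call. They do not tell look-alikes from the thing itself.
- manip.trace(picture, target): "region" (400x640 bool, what is visible of it) and "centre" ([column, row] in pixels, amid what is visible of it).
The state is a dict: "clock": time; "q": joint angles; "qd": joint speeds; "joint_efforts": joint torques, N m; "position": TCP position; "tcp_rot": TCP orientation; "ft_force": force on the tool from outside, world axes, zero at the start; "moment": the same for the moment, N m; "grip_width": opening from 0.0 (shut) to 1.0 (fully open); "grasp_force": force on a finger pad.
Only numpy, scipy, OpenCV 4.12 (cv2) and the standard library are available. Lean on these libraries where they do the work, as an engineer would, in place of code of your own. Each camera call takes 0.05 s, during which the arm holds its last target. There are 200 camera calls.

## Task

Take the blue cell from its wooden rest and load it into the sloped cell tester: flat end first under the black tongue and against the coil spring, push the spring back, then drop the button end in behind the red contact wall. Leave the cell lying down in both saddles, held between the spring and the brass contact, let go of it, and do not disturb the wire spool and the junction box.

Things in the scene. Friction and masses are not known exactly. Their poses are not given: they have to be found in the camera images.
- cell_center (a point): Centre of the loose cell: blue cylinder, 21 mm diameter, body 70 mm long, 70 g, white band near the button end. x axis runs along the cell to its button (+) end; body ends at x = +-35 mm; steel button (11 mm diameter) from x = 35 to 37; the -x end is flat. The cell may roll about x, so its y and z mean nothing. It starts level in the rest, centre 31.5 mm above the table.
- rest_mid (a point): Middle of the fixed wooden rest's foot plate (90 x 50 mm), on the table; x axis along the cell as it lies. Two V saddles, 8 mm thick, 19 to 27 mm either way from the middle along x, no higher than the cell's centre. Between them the cell can be grasped across: 38 mm free along it, 16 mm free under it.
- seat (a point): Centre of the loaded cell in the fixed tester (grey foot 136 x 78 mm, black cradle sloped at 22 degrees, spring end low and to the robot's right). x: uphill along the cradle, from spring to red wall, as the loaded cell's x; y: level; z: square to the slope. V saddles as in the rest, at x = +-(19 to 27) mm; base plate top at z = -26.5 mm, 66 mm wide.
- wall_top (a point): Middle of the top edge of the brass contact on the red wall, axes as seat; at (37, 0, 8.5) mm in the seat frame. The wall is 30 mm wide (y) and 10 mm thick. The button passes over this edge and is then dropped behind it, on the spring's side; loaded, its tip touches the brass face at x = 37.
- tongue_tip (a point): Lower edge of the end of the black tongue over the spring, 12 mm wide, axes as seat; at (-31, 0, 15) mm in the seat frame. It juts from the spring housing (face x = -47, 34 wide, top z = 18). The flat end goes in only below this edge, so with the button end raised, some 10 to 25 degrees steeper than the slope.
- spring_face (a point): Centre of the steel disc (19 mm diameter) on the coil spring that the cell's flat end presses, axes as seat; at (-30, 0, 0) mm in the seat frame when relaxed; it is pushed towards -x.
- spring (a joint): How far the spring is pushed back, m: 0 relaxed, 0.013 at its stop, 0.8 N per mm; 0.005 with the cell loaded. Push it back 7 to 11 mm to get the button in behind the red wall (keep it so while lowering the button end); let go, the spring slides the cell uphill onto the brass contact.
- solder: bystander: white wire spool standing on its flange, 54 mm diameter, 32 mm high; origin at the centre of its underside
- jbox: bystander: flat black junction box, 100 x 64 x 25 mm; origin at the centre of its underside
Things that resemble listed ones, but are neither listed nor needed, are in the scene too. Of the things shaped like the part that bears cell_center, the blue one is meant.

How it is judged:
On the way:
1. the cell's flat end pushes the spring back while its button end is still raised (value of joint spring above 0.002 m and angle between the x axis of cell_center and the x axis of seat, either way round above 0.06 rad and distance between cell_center and seat below 0.04 m), for 0.05 s.
At the end, for the whole second after the job is handed in: the cell lies at rest in both saddles of the tester, its centre within 4 mm of the seat and its axis within 0.06 rad of the cradle's, flat end on the spring, which it holds pushed back by 3 to 7.5 mm, button end at the brass contact (distance between cell_center and seat below 0.004 m and angle between the x axis of cell_center and the x axis of seat, either way round below 0.06 rad and x of spring_face in the frame of cell_center below -0.03 m and value of joint spring between 0.003 and 0.0075 m and linear speed of cell below 0.01 m/s); the robot touches nothing.
It fails at once if the wire spool is shoved by more than 4 cm (distance of solder from where it was at the start of the episode above 0.04 m).
It fails at once if the junction box is shoved by more than 4 cm (distance of jbox from where it was at the start of the episode above 0.04 m).
It also fails if it takes over 38 s, if anything falls off the work surface, if the arm or the gripper's body presses on something with over 40 N, if the wrist force passes 120 N, or if a joint passes its speed limit or range.

## Working session

There is one attempt and no reset: what is moved stays moved. The work goes in short steps, Python scripts to look and compute and a tool call to move; the robot and the scene stay as the last step left them, time stands still between calls to the robot, and variables do not carry over. Pictures are saved under pics/ and viewed, at most 10 in all, crops included, and the job is handed in when it is done.

Besides the shell and the picture viewer there is one more tool, called by a JSON object that holds its "fn" and its "kwargs", one argument or row to a line. apply_moves: Moves the arm, as the interface text tells. Its arguments: {"type":"object","properties":{"deltas":{"type":"array","items":{"type":"object","properties":{"dr":{"type":"array","items":{"type":"number"}},"slide":{"type":"array","items":{"type":"number"}},"fingers":{"type":"number"}}}}},"required":["deltas"]}

```bash
mkdir -p pics; cat > h.py <<'E'
import numpy as np, cv2
from rig import manip
def save(p,name): cv2.imwrite('pics/'+name+'.png',p['img'][:,:,::-1])
def proj(p,X):
    c=np.atleast_2d(X)@np.array(p['R']).T+np.array(p['t']); u=c@np.array(p['K']).T; return u[:,:2]/u[:,2:]
def plane(p,px,z):
    R,t,K=map(np.array,(p['R'],p['t'],p['K'])); C=-R.T@t; d=R.T@np.linalg.solve(K,[px[0],px[1],1.]); return C+d*(z-C[2])/d[2]
def tri(ps,pxs):
    A=[];b=[]
    for p,px in zip(ps,pxs):
        R,t,K=map(np.array,(p['R'],p['t'],p['K'])); C=-R.T@t; d=R.T@np.linalg.solve(K,[px[0],px[1],1.]); d/=np.linalg.norm(d)
        P=np.eye(3)-np.outer(d,d); A.append(P); b.append(P@C)
    return np.linalg.lstsq(np.vstack(A),np.hstack(b),rcond=None)[0]
E
python3 - <<'E'
from h import *
s=manip.observe(); print(s['position'],s['tcp_rot'],s['clock'],s['grip_width'],manip.tip_extent)
P={}
for n in('top','side'):
    p=manip.read_camera(n);P[n]=p;save(p,n+'0');R,t=np.array(p['R']),np.array(p['t']);print(n,-R.T@t,R[2])
    for k in('cell_center','rest_mid','seat','wall_top','tongue_tip','spring_face','solder','jbox'):
        try:
            for r in manip.trace(p,k)[:3]: print(n,k,round(r['p'],2),r['centre'],r['region'].sum(),plane(p,r['centre'],0.03).round(3))
        except Exception as e: print(k,e)
E
```

```text
[0.22147799 0.58365611 0.24415273] [-3.13938267e+00 -2.60538501e-04  2.77881099e+00] 0.0 1.000301450837941 0.014
top [ 0.42020532 -0.07721471  0.91377346] [ 0.17312809 -0.00551487 -0.98488388]
top cell_center 0.92 [323.7, 242.5] 327 [ 0.48  -0.083  0.03 ]
top cell_center 0.9 [384.6, 265.8] 383 [ 0.433 -0.203  0.03 ]
top cell_center 0.84 [434.1, 193.6] 386 [ 0.577 -0.308  0.03 ]
top rest_mid 0.68 [372.9, 209.0] 668 [ 0.546 -0.183  0.03 ]
top seat 0.93 [233.6, 205.1] 2005 [0.556 0.099 0.03 ]
top wall_top 0.98 [231.8, 203.5] 2004 [0.56  0.102 0.03 ]
top tongue_tip 0.85 [234.5, 205.2] 2025 [0.556 0.097 0.03 ]
top spring_face 0.47 [253.3, 208.0] 29 [0.55  0.059 0.03 ]
top solder 0.95 [316.5, 145.1] 639 [ 0.681 -0.07   0.03 ]
top jbox 0.72 [392.1, 144.4] 1400 [ 0.681 -0.226  0.03 ]
side [0.47210098 0.7012235  0.40031885] [ 0.11948085 -0.91904021 -0.37561871]
side cell_center 0.73 [357.5, 227.8] 319 [ 0.483 -0.06   0.03 ]
side cell_center 0.67 [324.9, 191.8] 178 [ 0.564 -0.251  0.03 ]
side cell_center 0.58 [378.0, 209.0] 165 [ 0.441 -0.155  0.03 ]
side rest_mid 0.84 [321.6, 213.7] 281 [ 0.559 -0.123  0.03 ]
side seat 0.64 [310.0, 260.8] 1401 [0.56  0.072 0.03 ]
side wall_top 0.84 [311.1, 255.5] 1427 [0.56  0.054 0.03 ]
side tongue_tip 0.68 [311.3, 255.4] 1470 [0.56  0.054 0.03 ]
side spring_face 0.64 [320.9, 242.9] 128 [0.548 0.007 0.03 ]
side solder 0.79 [258.6, 226.6] 576 [ 0.679 -0.053  0.03 ]
side jbox 0.94 [270.3, 202.2] 668 [ 0.682 -0.18   0.03 ]
```

```bash
python3 - <<'E'
import cv2
a=cv2.imread('pics/top0.png')[110:310,170:490];b=cv2.imread('pics/side0.png')[150:330,190:450]
cv2.imwrite('pics/t1.png',cv2.resize(a,(800,500),interpolation=cv2.INTER_CUBIC));cv2.imwrite('pics/s1.png',cv2.resize(b,(780,540),interpolation=cv2.INTER_CUBIC))
E
```

```text
(no output)
```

View pics/t1.png

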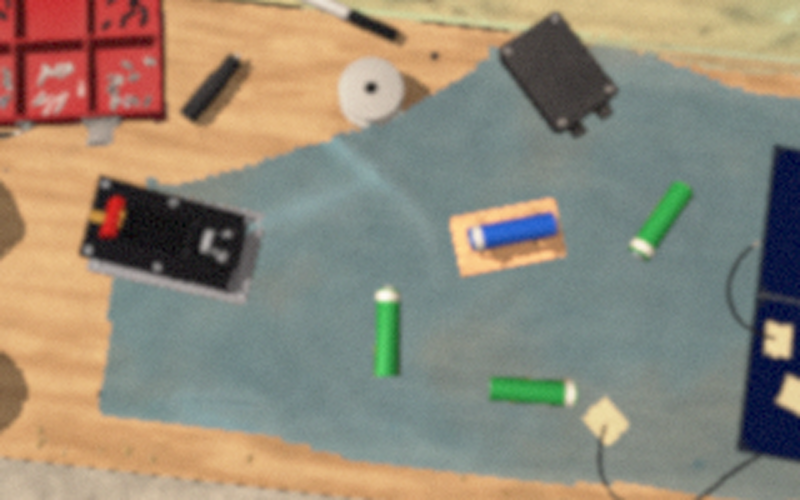

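View pics/s1.png

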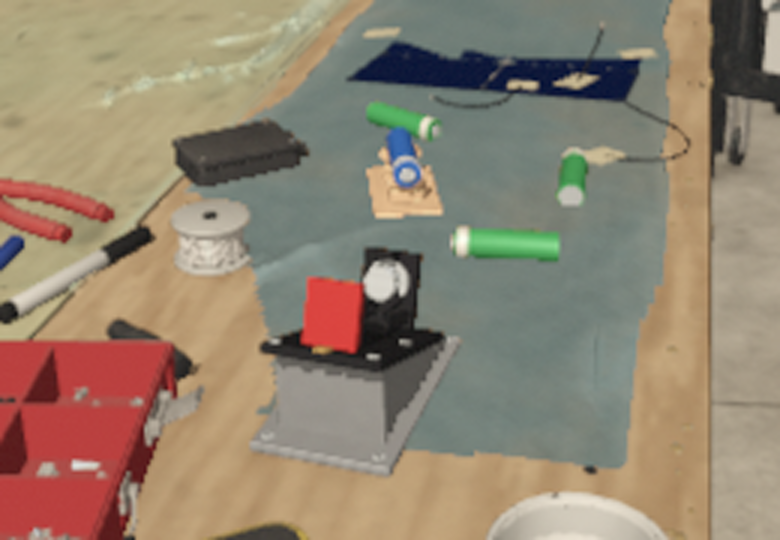

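The top picture shows the tester at full-frame pixels of about (236,205), with the red wall at (215,196) and the spring housing to its right. The blue cell is at (375,202), with its white-banded button end facing left (+y). The green cells are look-alikes. The side picture shows the red wall at (301,254) and the blue cell end-on at (324,205).

```bash
cat >> h.py <<'E'
from scipy.spatial.transform import Rotation as Ro
def pose():
    s=manip.observe(); return np.array(s['position']),Ro.from_euler('xyz',s['tcp_rot'])
def delta(p,R,p0=None,R0=None):
    if p0 is None:p0,R0=pose()
    return 'dr',(R0.inv()*R).as_rotvec(degrees=True).round(2).tolist(),'slide',(R0.inv().apply(np.array(p)-p0)*1000).round(1).tolist()
def frame(z,y):
    z=np.array(z,float)/np.linalg.norm(z); y=np.array(y,float); y-=z*(y@z); y/=np.linalg.norm(y); return Ro.from_matrix(np.c_[np.cross(y,z),y,z])
def mask(p,lo,hi):
    return cv2.inRange(cv2.cvtColor(p['img'],cv2.COLOR_RGB2HSV),np.array(lo),np.array(hi))
E
python3 - <<'E'
from h import *
p0,R0=pose()
w=manip.read_camera('wrist');R,t=np.array(w['R']),np.array(w['t']);C=-R.T@t
print('cam in tool',R0.inv().apply(C-p0),'axes in tool (rows x,y,z):',(R@R0.as_matrix()).round(3),w['K'])
t=manip.read_camera('top');s=manip.read_camera('side')
for n,p in(('top',t),('side',s)):
    m=mask(p,(108,120,90),(128,255,255)) 
    nn,l,st,c=cv2.connectedComponentsWithStats(m)
    for i in range(1,nn):
        if st[i,4]>40: 
            x,y=np.nonzero(l==i)[::-1]; print(n,'blue',st[i],c[i],cv2.minAreaRect(np.c_[x,y].astype(np.float32)))
    m=mask(p,(0,150,120),(6,255,255))
    nn,l,st,c=cv2.connectedComponentsWithStats(m)
    for i in range(1,nn):
        if st[i,4]>40: print(n,'red',st[i],c[i])
f=lambda x,y:(170+x/2.5,110+y/2.5)
g=lambda x,y:(190+x/3,150+y/3)
print('cell ends',plane(t,f(470,238),.036),plane(t,f(557,222),.036))
print('rest corners',[plane(t,f(*q),.006).round(3) for q in((451,216),(555,198),(566,256),(461,276))])
print('foot corner',plane(t,f(243,301),.005))
print('foot side',[plane(s,g(*q),.004).round(3) for q in((253,447),(390,472),(460,340))])
print('wall tri',tri([t,s],[f(113,216),g(335,283)]))
print('housing tri',tri([t,s],[f(240,250),g(392,252)]))
E
```

```text
cam in tool [ 0.08478312  0.00109183 -0.13074303] axes in tool (rows x,y,z): [[-0.     1.    -0.001]
 [-0.944 -0.001 -0.329]
 [-0.329  0.001  0.944]] [[276.3469552    0.         327.17619341]
 [  0.         276.3469552  200.12491745]
 [  0.           0.           1.        ]]
top blue [299  83  19   5  60] [308.05        84.71666667] ((308.0246276855469, 84.7295150756836), (18.288219451904297, 3.0782151222229004), 5.19442892074585)
top blue [363 196  29  13 225] [377.45333333 201.66666667] ((377.4422912597656, 201.71157836914062), (8.236878395080566, 28.044607162475586), 78.69007110595703)
top red [246   0  10  11  72] [250.55555556   4.16666667]
top red [176   4  51  18 356] [201.34269663  12.84269663]
top red [  57   27  152   18 1058] [131.99905482  36.24763705]
top red [ 27  36  26  11 159] [37.48427673 41.05660377]
top red [ 87  53 142  14 756] [158.82010582  59.46957672]
top red [323  58  39  50 455] [345.01538462  81.21538462]
top red [  86   64  149  100 6917] [167.27931184 113.51337285]
top red [210 188  10  17  90] [214.28888889 196.21111111]
side blue [319 194   9   9  58]
[... 820 characters left out ...]
4  33  17  96] [199.13541667 224.28125   ]
side red [  0 221  13  12  85] [  4.23529412 225.92941176]
side red [290 243  21  25 414] [300.62318841 254.5410628 ]
side red [   37   263   211   137 14187] [150.59328963 332.46443928]
cell ends [ 0.55343803 -0.15242887  0.036     ] [ 0.56594477 -0.22287311  0.036     ]
rest corners [array([ 0.577, -0.14 ,  0.006]), array([ 0.591, -0.227,  0.006]), array([ 0.542, -0.234,  0.006]), array([ 0.526, -0.147,  0.006])]
foot corner [0.50712448 0.03301556 0.005     ]
foot side [array([0.607, 0.149, 0.004]), array([0.534, 0.164, 0.004]), array([0.506, 0.033, 0.004])]
wall tri [0.56476956 0.12234614 0.0878755 ]
housing tri [0.54367444 0.02940938 0.05927902]
```

```bash
python3 - <<'E'
from h import *
print(delta((.557,.091,.21),Ro.from_euler('xyz',[np.pi,0,np.radians(78.4)])))
E
```

```text
('dr', [-0.0, 0.0, 80.81], 'slide', [-488.4, -342.2, 35.3])
```

{"fn": "apply_moves", "kwargs": {
  "deltas": [
    {"dr": [0, 0, 81], "slide": [-488, -342, 35], "fingers": 85},
    {"dr": [0, 0, 81], "slide": [-488, -342, 35], "fingers": 85},
    {"dr": [0, 0, 81], "slide": [-488, -342, 35], "fingers": 85},
    {"dr": [0, 0, 81], "slide": [-488, -342, 35], "fingers": 85},
    {"dr": [0, 0, 81], "slide": [-488, -342, 35], "fingers": 85},
    {"dr": [0, 0, 81], "slide": [-488, -342, 35], "fingers": 85},
    {"dr": [0, 0, 81], "slide": [-488, -342, 35], "fingers": 85},
    {"dr": [0, 0, 81], "slide": [-488, -342, 35], "fingers": 85}
  ]
}}

```text
clock: 1.85
position: [0.4471, 0.2523, 0.2221]
tcp_rot: [3.141, -0.0, 1.573]
ft_force: [0.3, 0.1, 0.3]
grip_width: 0.995
grasp_force: 0.0
```

```bash
python3 - <<'E'
from h import *
print(pose()[0],manip.observe()['tcp_rot'],delta((.557,.091,.21),Ro.from_euler('xyz',[np.pi,0,np.radians(78.4)])))
E
```

```text
[0.44712367 0.25227033 0.2221081 ] [ 3.14066578e+00 -4.21658921e-04  1.57275430e+00] ('dr', [0.05, -0.03, 11.71], 'slide', [-161.5, 109.5, 12.1])
```

{"fn": "apply_moves", "kwargs": {
  "deltas": [
    {"dr": [0, 0, 11.7], "slide": [-161, 109, 12], "fingers": 85},
    {"dr": [0, 0, 11.7], "slide": [-161, 109, 12], "fingers": 85},
    {"dr": [0, 0, 11.7], "slide": [-161, 109, 12], "fingers": 85},
    {"dr": [0, 0, 11.7], "slide": [-161, 109, 12], "fingers": 85},
    {"dr": [0, 0, 11.7], "slide": [-161, 109, 12], "fingers": 85},
    {"dr": [0, 0, 11.7], "slide": [-161, 109, 12], "fingers": 85}
  ]
}}

```text
clock: 2.45
position: [0.5567, 0.093, 0.2096]
tcp_rot: [-3.141, -0.0, 1.372]
ft_force: [0.7, 0.1, -0.3]
grip_width: 0.995
grasp_force: 0.0
```

```bash
python3 - <<'E'
from h import *
import pickle
print(pose()[0],manip.observe()['tcp_rot'])
w=manip.read_camera('wrist')
print(manip.observe()['position'])
w['s']=manip.observe()
pickle.dump({k:np.array(w[k]) for k in('img','R','t','K')},open('w1.pkl','wb'))
for k in('seat','wall_top','tongue_tip','spring_face'):
    for r in manip.trace(w,k)[:2]: print(k,r['p'],r['centre'],r['region'].sum())
cv2.imwrite('pics/w1.png',cv2.resize(w['img'][:,:,::-1],(800,500),interpolation=cv2.INTER_CUBIC))
E
```

```text
[0.55670531 0.09300121 0.2096377 ] [-3.14075079e+00 -2.39233105e-04  1.37230524e+00]
[0.55607975 0.09395508 0.20969525]
seat 0.88 [327.0, 179.5] 5922
wall_top 0.97 [326.6, 184.5] 5984
tongue_tip 0.78 [328.3, 181.7] 5894
spring_face 0.62 [361.5, 334.7] 726
spring_face 0.57 [327.4, 224.8] 256
```

View pics/w1.png

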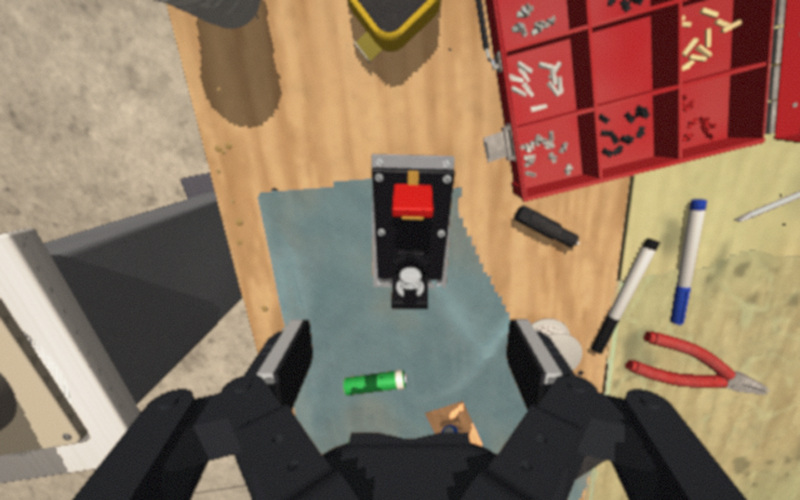

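The wrist view shows the tester upright at the image centre. In 800-wide pixels, the red wall is at (412,200), the brass strip below it at (412,216) and the spring with tongue at (410,280).

```bash
python3 - <<'E'
import pickle,cv2
w=pickle.load(open('w1.pkl','rb'))
cv2.imwrite('pics/w1c.png',cv2.resize(w['img'][118:253,285:375,::-1],(400,600),interpolation=cv2.INTER_CUBIC))
E
```

```text
(no output)
```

View pics/w1c.png

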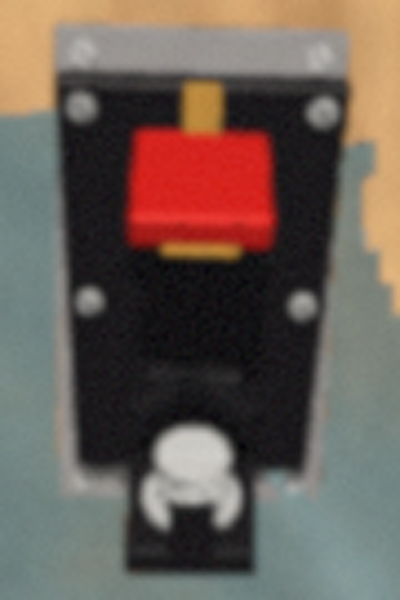

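```bash
cat > fit.py <<'E'
from h import *
import pickle
from scipy.optimize import least_squares
w=pickle.load(open('w1.pkl','rb'))
def seatR(yaw,tilt=np.radians(22)):
    x=np.array([np.cos(yaw)*np.cos(tilt),np.sin(yaw)*np.cos(tilt),np.sin(tilt)]);y=np.array([-np.sin(yaw),np.cos(yaw),0]);return np.c_[x,y,np.cross(x,y)]
if __name__=='__main__':
    t=manip.read_camera('top');s=manip.read_camera('side')
    f=lambda x,y:(170+x/2.5,110+y/2.5);g=lambda x,y:(190+x/3,150+y/3);k=lambda x,y:(284.6+x/4.444,117.6+y/4.444)
    def model(q):
        c,yaw,zt,d,th=q[:3],q[3],q[4],q[5],q[6]
        S=lambda *X:c+seatR(yaw)@np.array(X); F=lambda a,b:np.array([c[0],c[1],th])+seatR(yaw,0)@np.array([d+a,b,0])
        return [(w,k(132,212),S(.047,.015,zt),1),(w,k(275,212),S(.047,-.015,zt),1),(w,k(200,258),S(.037,0,.0085),1),
        (w,k(193,422),S(-.03,0,-.0095),.7),(w,k(57,28),F(.068,.039),.5),(w,k(347,30),F(.068,-.039),.5),(w,k(68,492),F(-.068,.039),.5),(w,k(320,492),F(-.068,-.039),.5),
        (s,g(308,279),S(.047,-.015,zt),1),(s,g(362,284),S(.047,.015,zt),1),(t,(214.3,196.2),S(.042,0,zt-.001),.7),(s,g(387,281),S(-.03,0,0),.5)]
    res=lambda q:np.concatenate([wt*(proj(c,X)[0]-np.array(px)) for c,px,X,wt in model(q)]+[[(q[6]-.005)*1000]])
    r=least_squares(res,[.557,.091,.06,1.37,.01,0,.005],x_scale=[.01,.01,.01,.1,.01,.01,.001])
    print(r.x.round(4),np.degrees(r.x[3]));print(r.fun[:-1].reshape(-1,2).round(2))
    np.save('seat.npy',r.x[:4])
    im=cv2.resize(w['img'][118:253,285:375,::-1],(400,600),interpolation=cv2.INTER_CUBIC);c=r.x[:3];Rs=seatR(r.x[3])
    def dr(Xs,col):
        u=proj(w,c+np.array(Xs)@Rs.T);u=((u-[284.6,117.6])*4.444).astype(int);cv2.polylines(im,[u.reshape(-1,1,2)],True,col,1)
    a=np.linspace(0,6.28,30);dr(np.c_[-.03+0*a,.0095*np.cos(a),.0095*np.sin(a)],(0,255,0))
    dr([[-.031,.006,.015],[-.031,-.006,.015],[-.047,-.006,.015],[-.047,.006,.015]],(255,255,0))
    dr([[.037,.008,.0085],[.037,-.008,.0085]],(255,0,255));dr([[-.047,.017,.018],[-.047,-.017,.018],[-.047,-.017,-.0265],[-.047,.017,-.0265]],(0,255,255))
    for x in(.019,.027): dr([[x,.0105,.0],[x,0,-.0148],[x,-.0105,0]],(255,120,120))
    for x in(-.019,-.027): dr([[x,.0105,.0],[x,0,-.0148],[x,-.0105,0]],(255,120,120))
    cv2.imwrite('pics/fit.png',im)
E
python3 fit.py
```

```text
[0.5571 0.0847 0.0662 1.3552 0.0067 0.0047 0.0048] 77.64717880182648
[[-0.81 -0.26]
 [-0.34  0.28]
 [-0.02 -0.36]
 [ 0.22  0.67]
 [-0.5  -0.47]
 [ 0.13 -0.12]
 [-0.73  0.18]
 [ 0.15  0.63]
 [-0.95 -0.47]
 [-0.59  0.48]
 [ 1.32 -0.01]
 [-1.62  0.04]]
```

View pics/fit.png

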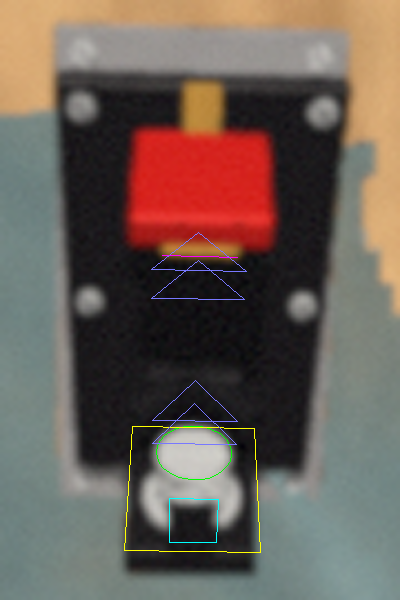

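The model overlay matches the wall, brass edge, disc, tongue and housing in the crop to within 1 px, so the seat estimate is good. Next I go to the cell.

```bash
python3 - <<'E'
from h import *
print(delta((.560,-.187,.17),Ro.from_euler('xyz',[np.pi,0,np.radians(99.5)])))
E
```

```text
('dr', [0.01, -0.01, -20.64], 'slide', [-275.9, 58.4, 40.0])
```

{"fn": "apply_moves", "kwargs": {
  "deltas": [
    {"dr": [0, 0, -20.6], "slide": [-276, 58, 40], "fingers": 60},
    {"dr": [0, 0, -20.6], "slide": [-276, 58, 40], "fingers": 60},
    {"dr": [0, 0, -20.6], "slide": [-276, 58, 40], "fingers": 60},
    {"dr": [0, 0, -20.6], "slide": [-276, 58, 40], "fingers": 60},
    {"dr": [0, 0, -20.6], "slide": [-276, 58, 40], "fingers": 60},
    {"dr": [0, 0, -20.6], "slide": [-276, 58, 40], "fingers": 60},
    {"dr": [0, 0, -20.6], "slide": [-276, 58, 40], "fingers": 60},
    {"dr": [0, 0, -20.6], "slide": [-276, 58, 40], "fingers": 60}
  ]
}}

```text
clock: 3.6
position: [0.5593, -0.1884, 0.1697]
tcp_rot: [-3.141, -0.001, 1.733]
ft_force: [-0.3, 0.1, 0.1]
grip_width: 0.704
grasp_force: 0.0
```

```bash
python3 - <<'E'
from h import *
print(pose()[0],manip.observe()['tcp_rot'])
w=manip.read_camera('wrist'); print(pose()[0])
m=mask(w,(105,120,60),(130,255,255))
nn,l,st,c=cv2.connectedComponentsWithStats(m)
for i in range(1,nn):
    if st[i,4]>100:
        y,x=np.nonzero(l==i); r=cv2.minAreaRect(np.c_[x,y].astype(np.float32)); print(st[i],c[i],r); 
        print([plane(w,q,.0315).round(4) for q in cv2.boxPoints(r)],plane(w,c[i],.036).round(4))
for r in manip.trace(w,'cell_center')[:3]: print(r['p'],r['centre'],plane(w,r['centre'],.036))
cv2.imwrite('pics/w2.png',cv2.resize(w['img'][100:350,200:450,::-1],(600,600),interpolation=cv2.INTER_CUBIC))
E
```

```text
[ 0.55930734 -0.18835825  0.16965687] [-3.14122684e+00 -8.36726631e-04  1.73283668e+00]
[ 0.55937813 -0.18742624  0.16983242]
[596  73  38  48 687] [614.12227074  95.98689956] ((613.60107421875, 96.18395233154297), (13.460553169250488, 56.1456184387207), 30.25643539428711)
[array([ 0.7936, -0.0746,  0.0315]), array([ 0.7989, -0.0321,  0.0315]), array([ 0.8119, -0.0355,  0.0315]), array([ 0.8073, -0.0786,  0.0315])] [ 0.799  -0.0552  0.036 ]
[ 318  170   20   58 1025] [327.66829268 197.94926829] ((327.60052490234375, 198.42050170898438), (57.31450271606445, 18.250411987304688), 88.53119659423828)
[array([ 0.547 , -0.1659,  0.0315]), array([ 0.5648, -0.1625,  0.0315]), array([ 0.577 , -0.2236,  0.0315]), array([ 0.5579, -0.2273,  0.0315])] [ 0.5612 -0.1917  0.036 ]
0.96 [331.1, 190.6] [ 0.56331613 -0.18350229  0.036     ]
0.93 [263.6, 72.7] [ 0.48731355 -0.08679124  0.036     ]
0.9 [317.5, 286.7] [ 0.56697017 -0.29860437  0.036     ]
```

View pics/w2.png

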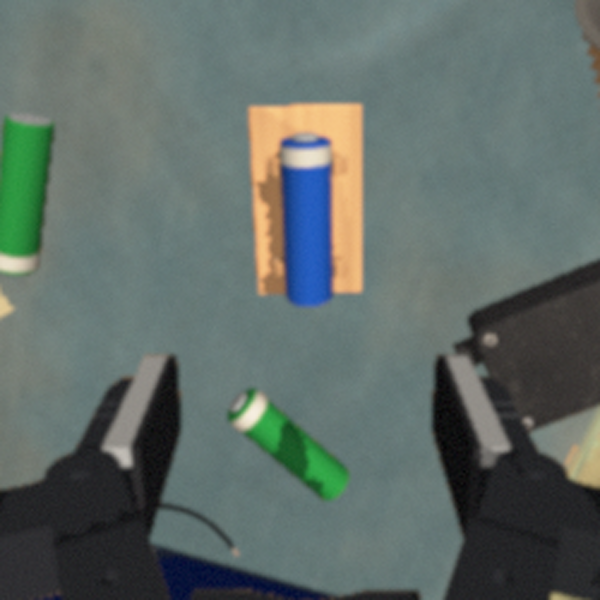

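The crop shows the blue cell in its rest with the button end at the top (306,140) and the flat end at (309,305). The gripper is centred over it and is roughly aligned.

```bash
python3 - <<'E'
from h import *
w=manip.read_camera('wrist')
o=lambda x,y:(199.7+x/2.4,99.7+y/2.4)
print(plane(w,o(309.5,305),.042),plane(w,o(306,152),.040),plane(w,o(306,147),.042))
print('rest',[plane(w,o(*q),.006).round(4) for q in((249,106),(363,103),(363,292),(259,295))])
a=plane(w,o(309.5,305),.042);b=plane(w,o(306,152),.040);d=(b-a)[:2];d/=np.linalg.norm(d);print('yaw',np.degrees(np.arctan2(d[1],d[0])),'centre',a[:2]+.035*d,'tip',a[:2]+.07*d)
E
```

```text
[ 0.56722494 -0.21900863  0.042     ] [ 0.55500567 -0.15442916  0.04      ] [ 0.55461185 -0.15206504  0.042     ]
rest [array([ 0.5281, -0.1452,  0.006 ]), array([ 0.5773, -0.1357,  0.006 ]), array([ 0.5945, -0.2243,  0.006 ]), array([ 0.5452, -0.234 ,  0.006 ])]
yaw 100.7144366902539 centre [ 0.56071794 -0.18461882] tip [ 0.55421095 -0.15022901]
```

```bash
python3 - <<'E'
from h import *
print(delta((.561,-.1847,.0265),Ro.from_euler('xyz',[np.pi,0,np.radians(100.8)])))
E
```

```text
('dr', [0.01, -0.02, -1.33], 'slide', [1.6, 1.7, 143.6])
```

{"fn": "apply_moves", "kwargs": {
  "deltas": [
    {"dr": [0, 0, -1.3], "slide": [1.6, 1.7, 40], "fingers": 50},
    {"dr": [0, 0, -1.3], "slide": [1.6, 1.7, 80], "fingers": 50},
    {"dr": [0, 0, -1.3], "slide": [1.6, 1.7, 110], "fingers": 50},
    {"dr": [0, 0, -1.3], "slide": [1.6, 1.7, 130], "fingers": 50},
    {"dr": [0, 0, -1.3], "slide": [1.6, 1.7, 143], "fingers": 50},
    {"dr": [0, 0, -1.3], "slide": [1.6, 1.7, 143.5], "fingers": 50},
    {"dr": [0, 0, -1.3], "slide": [1.6, 1.7, 143.5], "fingers": 50}
  ]
}}

```text
clock: 4.45
position: [0.5617, -0.1858, 0.0271]
tcp_rot: [3.141, 0.001, 1.758]
ft_force: [-0.6, 0.5, 0.6]
grip_width: 0.587
grasp_force: 0.0
```

```bash
python3 - <<'E'
from h import *
print(delta((.561,-.1847,.0265),Ro.from_euler('xyz',[np.pi,0,np.radians(100.8)])))
w=manip.read_camera('wrist')
cv2.imwrite('pics/w3.png',cv2.resize(w['img'][120:400,150:500,::-1],(750,600),interpolation=cv2.INTER_CUBIC))
E
```

```text
('dr', [0.05, 0.03, -0.08], 'slide', [1.2, -0.5, 0.6])
```

View pics/w3.png

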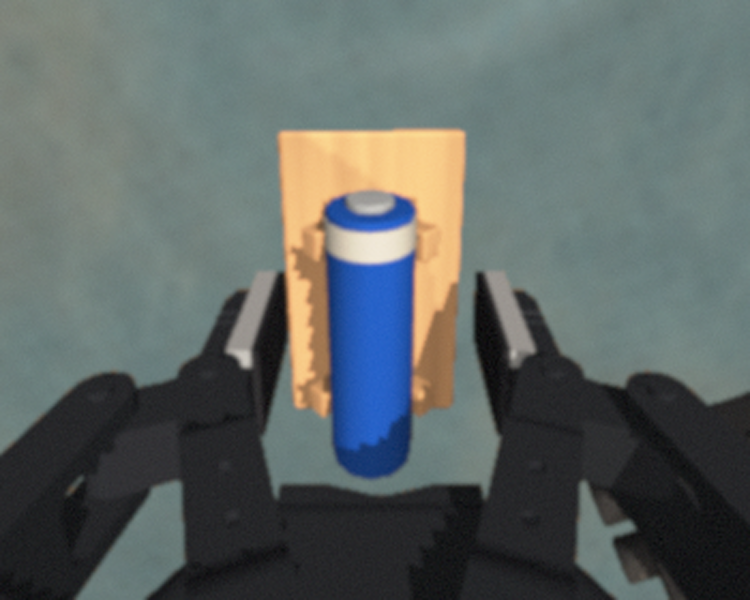

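The cell (column ~370) lies between the open pads (285 and 478), and the fingers stand between the saddles. I close on it now.

{"fn": "apply_moves", "kwargs": {
  "deltas": [
    {"slide": [1, -1, 0], "fingers": 50},
    {"slide": [1, -1, 0.5], "fingers": 10},
    {"slide": [1, -1, 0.5], "fingers": 10},
    {"slide": [1, -1, 0.5], "fingers": 10},
    {"slide": [1, -1, 0.5], "fingers": 10},
    {"slide": [1, -1, 0.5], "fingers": 10}
  ]
}}

```text
invalid input
```

{"fn": "apply_moves", "kwargs": {
  "deltas": [
    {"fingers": 10},
    {"fingers": 10},
    {"slide": [0, 0, -10], "fingers": 10},
    {"slide": [0, 0, -40], "fingers": 10},
    {"slide": [0, 0, -80], "fingers": 10},
    {"slide": [0, 0, -120], "fingers": 10}
  ]
}}

```text
invalid input
```

```bash
python3 - <<'E'
from h import *
s=manip.observe();print(s['clock'],s['position'],s['tcp_rot'],s['q'])
w=manip.read_camera('wrist')
m=mask(w,(105,120,60),(130,255,255))
p0,R0=pose()
nn,l,st,c=cv2.connectedComponentsWithStats(m)
for i in range(1,nn):
    if st[i,4]>300: print(st[i],c[i])
# predicted outline: cell axis in tool at z=-5mm
T=lambda x,y,z:proj(w,p0+R0.apply([x,y,z]))[0].round(1)
print('pred flat top',T(-.035,0,-.0155),'button tip',T(.037,0,-.005),'body end top',T(.035,0,-.0155),'body end bottom',T(.035,0,.0055))
cv2.imwrite('pics/w4.png',cv2.resize(w['img'][150:360,225:435,::-1],(600,600),interpolation=cv2.INTER_CUBIC))
E
```

```text
4.5 [ 0.56222098 -0.18631319  0.02774828] [3.13959249e+00 1.40819764e-03 1.75756308e+00] [-4.29117532e-01  4.13483254e-01 -3.39326229e-01  8.15540695e-01
  5.99923905e-06  9.54910643e-01]
[302 211  40  15 345] [321.43478261 219.25797101]
[ 302  237   40  105 3571] [321.94203304 288.1033324 ]
pred flat top [326.1 342.9] button tip [325.9 210.7] body end top [325.9 223.2] body end bottom [326. 207.]
```

View pics/w4.png

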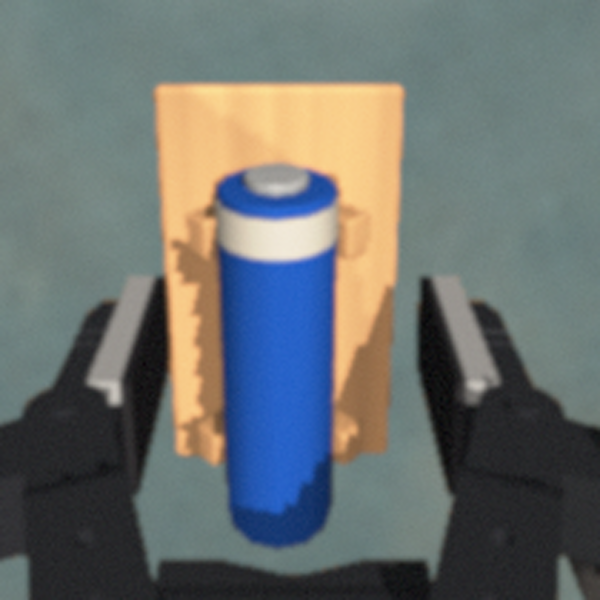

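The moves were refused because `dr` was missing. The picture is unchanged, with the cell about 4 px (2 mm) left of the tool centre, so I shift -2 mm in tool y.

{"fn": "apply_moves", "kwargs": {
  "deltas": [
    {"dr": [0, 0, 0], "slide": [1, -2, 0.5], "fingers": 50},
    {"dr": [0, 0, 0], "slide": [1, -2, 0.5], "fingers": 10},
    {"dr": [0, 0, 0], "slide": [1, -2, 0.5], "fingers": 10},
    {"dr": [0, 0, 0], "slide": [1, -2, 0.5], "fingers": 10},
    {"dr": [0, 0, 0], "slide": [1, -2, 0.5], "fingers": 10},
    {"dr": [0, 0, 0], "slide": [1, -2, 0.5], "fingers": 10},
    {"dr": [0, 0, 0], "slide": [1, -2, 0.5], "fingers": 10}
  ]
}}

```text
clock: 5.25
position: [0.5594, -0.1858, 0.0266]
tcp_rot: [3.141, 0.0, 1.757]
ft_force: [-0.4, 1.4, 5.9]
grip_width: 0.223
grasp_force: 58.7
```

{"fn": "apply_moves", "kwargs": {
  "deltas": [
    {"dr": [0, 0, 0], "slide": [0, 0, 0], "fingers": 10},
    {"dr": [0, 0, 0], "slide": [0, 0, 0], "fingers": 10},
    {"dr": [0, 0, 0], "slide": [0, 0, -10], "fingers": 10},
    {"dr": [0, 0, 0], "slide": [0, 0, -40], "fingers": 10},
    {"dr": [0, 0, 0], "slide": [0, 0, -80], "fingers": 10},
    {"dr": [0, 0, 0], "slide": [0, 0, -120], "fingers": 10},
    {"dr": [0, 0, 0], "slide": [0, 0, -120], "fingers": 10}
  ]
}}

```text
clock: 5.95
position: [0.563, -0.1876, 0.1526]
tcp_rot: [3.132, 0.007, 1.757]
ft_force: [0.9, 0.2, 0.7]
grip_width: 0.224
grasp_force: 58.7
```

```bash
cat > held.py <<'E'
from h import *
def held(verbose=1):
    """fit cell x offset & z offset & pitch in tool from wrist picture by mask edges"""
    w=manip.read_camera('wrist');p0,R0=pose()
    m=mask(w,(105,120,40),(130,255,255)); m[:,:250]=0;m[:,400:]=0
    ys,xs=np.nonzero(m); 
    T=lambda x,y,z:proj(w,p0+R0.apply([x,y,z]))[0]
    print('blue rows',ys.min(),ys.max(),'cols',xs.min(),xs.max())
    print('pred flat top',T(-.035,0,-.0155),'flat bottom',T(-.035,0,.0055),'body end bottom',T(.035,0,.0055),'body end top',T(.035,0,-.0155),'side',T(0.035,.0105,-.005),T(.035,-.0105,-.005))
    return w
E
python3 - <<'E'
from held import *
s=manip.observe();print(s['clock'],s['position'],s['tcp_rot'],s['q'],s['grip_width'],s['ft_force'])
w=held()
cv2.imwrite('pics/w5.png',cv2.resize(w['img'][150:360,225:435,::-1],(600,600),interpolation=cv2.INTER_CUBIC))
E
```

```text
5.95 [ 0.56299504 -0.18764395  0.15257274] [3.1320513  0.00709314 1.75678524] [-4.30492749e-01  2.76838710e-01 -2.29521843e-01  1.05254985e+00
 -2.70680765e-04  9.54279215e-01] 0.22390119899633468 [0.8509471  0.1922362  0.71952584]
blue rows 213 369 cols 250 347
pred flat top [323.01627734 336.08989749] flat bottom [323.34117458 309.07910187] body end bottom [322.7008521  202.52267931] body end top [322.21786092 217.90538673] side [343.53579066 209.61936206] [301.40391004 209.7021557 ]
```

View pics/w5.png

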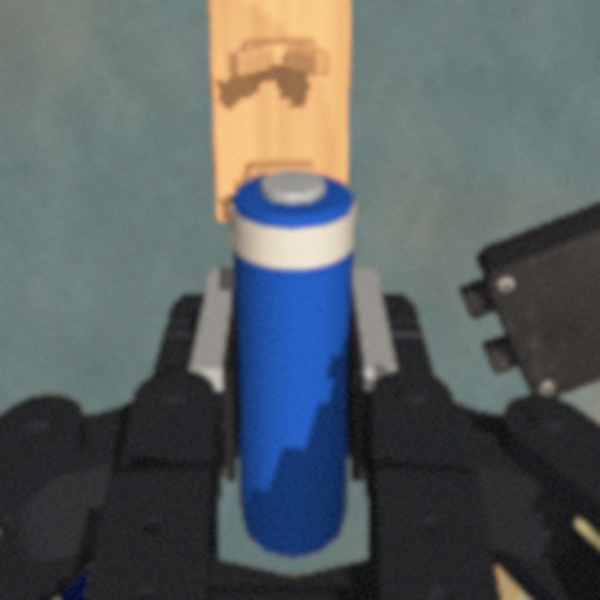

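The cell is held between the pads with the button end up in the image. It sits a few pixels lower than predicted, so I recheck with the arm settled and plan the insertion.

```bash
cat > held.py <<'E'
from h import *
from scipy.optimize import least_squares
def held():
    """cell pose in tool: fit (x,z,pitch) to the blue+white silhouette along the middle column"""
    p0,R0=pose();w=manip.read_camera('wrist');p1,R1=pose();
    print('pose drift mm',((p1-p0)*1000).round(2))
    # camera is fixed in tool: use nominal hand-eye
    Rc=np.array([[0,1,-.001],[-.944,-.001,-.329],[-.329,.001,.944]]);C=np.array([.08478,.00109,-.13074])
    pj=lambda X:(lambda u:u[:2]/u[2])(np.array(w['K'])@(Rc@(np.array(X)-C)))
    hsv=cv2.cvtColor(w['img'],cv2.COLOR_RGB2HSV)
    cols=range(318,332); tops=[];bots=[];bt=[]
    for c in cols:
        b=np.nonzero((hsv[190:370,c,0]>105)&(hsv[190:370,c,0]<130)&(hsv[190:370,c,1]>120)&(hsv[190:370,c,2]>40))[0]+190
        bots.append(b.max()+.5)
        wb=[r for r in range(b.min(),b.max()) if r not in set(b)]; bt.append((min(wb)-.5,max(wb)+.5) if wb else (np.nan,)*2)
        tops.append(b.min())
    m=(hsv[:,:,0]>105)&(hsv[:,:,0]<130)&(hsv[:,:,1]>120)
    rows=range(250,300,10); mid=[np.mean(np.nonzero(m[r,290:360])[0])+290 for r in rows]
    print('top',np.median(tops),'bottom',np.max(bots),'band',np.nanmedian(np.array(bt),0),'midcols',np.round(mid,1))
    for x,z in((0,0),(-.004,0),(0,-.002)): print(x,z,'pred flat top',pj([-.035+x,0,-.0155+z])[1].round(1),'end top',pj([.035+x,0,-.0155+z])[1].round(1),'end bot',pj([.035+x,0,.0055+z])[1].round(1),'col',pj([x,0,-.0155+z])[0].round(1))
E
python3 -c "
from held import *
held()"
```

```text
pose drift mm [-1.8   0.83 -2.46]
top 222.0 bottom 344.5 band [228.5 244.5] midcols [327.  327.5 327.  327.5 327.5]
0 0 pred flat top 340.3 end top 220.2 end bot 204.3 col 324.7
-0.004 0 pred flat top 346.0 end top 228.2 end bot 211.4 col 324.8
0 -0.002 pred flat top 343.3 end top 222.0 end bot 205.6 col 324.7
```

```bash
cat > plan.py <<'E'
from held import *
from fit import seatR
q=np.load('seat.npy');S=seatR(q[3]);c0=q[:3]
COFF=np.array([-.0033,.0012,-.005])
def tcp(th,cx,cz,cy=0):
    t=np.radians(th);u=np.array([np.cos(t),0,np.sin(t)]);n=np.array([-np.sin(t),0,np.cos(t)])
    R=Ro.from_matrix(S@np.c_[u,[0,-1,0],-n]); return c0+S@np.array([cx,cy,cz])/1000-R.apply(COFF),R
def now(off=COFF):
    p,R=pose(); c=S.T@(p+R.apply(off)-c0)*1000; u=S.T@R.apply([1,0,0]); return c.round(1),np.degrees(np.arctan2(u[2],u[0])).round(2),np.degrees(u[1]).round(2)
def line(th,zref=1.5,corner=None,back=0):
    """cell with centreline at z=zref over x=-27; corner = x of flat-end top corner"""
    t=np.radians(th);cx=corner+35*np.cos(t)+10.5*np.sin(t);cz=zref+(cx+27)*np.tan(t);return th,cx+back*np.cos(t),cz+back*np.sin(t)
E
python3 - <<'E'
from plan import *
th,cx,cz=line(18,2,-29,back=30); print(th,cx,cz+6)
p,R=tcp(th,cx,cz+6);print(p,R.as_euler('xyz'));p0,_=pose();print('now',p0);print(delta(p,R))
E
```

```text
18 36.063352000121924 28.490525175308456
[0.5620533  0.11276874 0.10443096] [ 3.14159265 -0.6981317   1.35519892]
now [ 0.55946548 -0.18606992  0.14716776]
('dr', [-7.91, 39.52, 22.11], 'slide', [293.3, 57.7, 42.4])
```

{"fn": "apply_moves", "kwargs": {
  "deltas": [
    {"dr": [-2, 10, 5.5], "slide": [45, 9, -15], "fingers": 10},
    {"dr": [-3, 15, 8.3], "slide": [92, 18, -15], "fingers": 10},
    {"dr": [-4, 20, 11], "slide": [139, 27, -10], "fingers": 10},
    {"dr": [-5, 25, 14], "slide": [186, 37, 0], "fingers": 10},
    {"dr": [-6, 30, 16.7], "slide": [233, 46, 5], "fingers": 10},
    {"dr": [-7, 35, 19.4], "slide": [275, 54, 10], "fingers": 10},
    {"dr": [-7.9, 39.5, 22.1], "slide": [293, 57.7, 15], "fingers": 10},
    {"dr": [-7.9, 39.5, 22.1], "slide": [293, 57.7, 15], "fingers": 10}
  ]
}}

```text
clock: 6.85
position: [0.5561, 0.1148, 0.1263]
tcp_rot: [-3.125, -0.698, 1.346]
ft_force: [-0.9, 0.4, -1.8]
grip_width: 0.227
grasp_force: 58.7
```

```bash
python3 - <<'E'
from plan import *
s=manip.observe();print(s['clock'],s['q'],s['ft_force'])
print(now())
w=manip.read_camera('wrist');print(now())
th,cx,cz=line(18,2,-29,back=30)
print(delta(*tcp(th,cx,cz+6)),delta(*tcp(th,cx,cz)))
Rw,tw=np.array(w['R']),np.array(w['t']);p0,R0=pose();print('hand-eye',R0.inv().apply(-Rw.T@tw-p0))
# predicted pixels of tester features
for n,X in (('wall top edge',[.037,0,.0085]),('brassL',[.037,.008,.0085]),('brassR',[.037,-.008,.0085]),('redBL',[.047,.015,.0067]),('redBR',[.047,-.015,.0067]),('disc',[-.03,0,-.0095])): print(n,proj(w,c0+S@np.array(X))[0].round(1))
import pickle;pickle.dump({k:np.array(w[k]) for k in('img','R','t','K')},open('w6.pkl','wb'))
m=mask(w,(0,150,100),(6,255,255))[:,250:420]
nn,l,st,c=cv2.connectedComponentsWithStats(m)
for i in range(1,nn):
    if st[i,4]>100: print('red',st[i]+[250,0,0,0,0],c[i]+[250,0])
cv2.imwrite('pics/w6.png',cv2.resize(w['img'][60:360,180:480,::-1],(600,600),interpolation=cv2.INTER_CUBIC))
E
```

```text
6.85 [-0.2376362   0.27558219 -0.45509758  0.87301629  0.69723789  1.53970916] [-0.91199313  0.39847464 -1.77095402]
(array([44.9,  6.2, 48.5]), np.float64(17.98), np.float64(-0.4))
(array([44.7,  4. , 50.1]), np.float64(17.9), np.float64(-0.26))
('dr', [-0.46, 0.1, -0.26], 'slide', [-14.9, 4.3, 17.9]) ('dr', [-0.46, 0.1, -0.26], 'slide', [-16.7, 4.3, 23.6])
hand-eye [ 0.08663353 -0.00130356 -0.12804603]
wall top edge [338.3 276.3]
brassL [326.5 276.3]
brassR [350.1 276.3]
redBL [316.3 261. ]
redBR [360.2 261. ]
disc [337.9 358.3]
red [ 350   17   70  183 2531] [396.07704465  96.67009087]
```

View pics/w6.png

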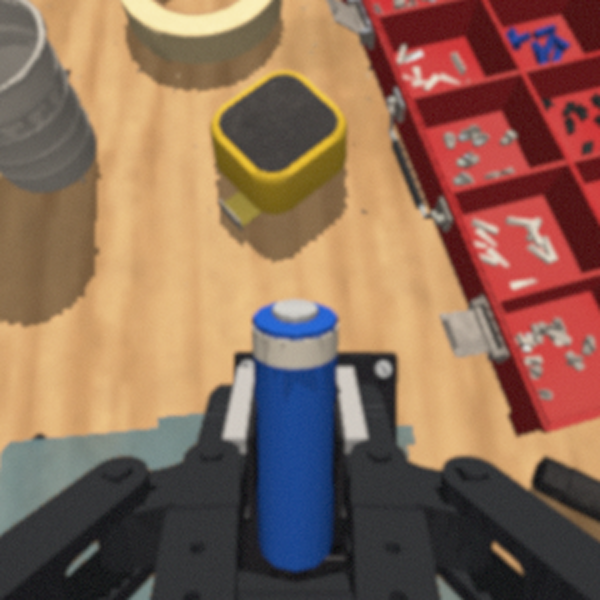

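The picture shows the cell held in front of the tester, hiding the red wall. The base plate's uphill edge lies at crop row 354, columns 237 to 396, so its centre is at 338 px, which matches the predicted seat column. I check its row too and plan the approach.

```bash
python3 - <<'E'
from plan import *
import pickle
def sp(w,px):
    R,t,K=w['R'],w['t'],w['K'];C=-R.T@t;d=R.T@np.linalg.solve(K,[px[0],px[1],1.]);Cs=S.T@(C-c0);ds=S.T@d;return (Cs+ds*(-.0265-Cs[2])/ds[2])*1000
a=pickle.load(open('w1.pkl','rb'));b=pickle.load(open('w6.pkl','rb'))
for y in(76,86): print('w1',sp(a,(284.6+203/4.444,117.6+y/4.444)))
for x in (237,396): print('w6',sp(b,(179.75+x/2,59.75+354/2)))
print('screw w1',sp(a,(284.6+323/4.444,117.6+112/4.444)),'screw w6',sp(b,(179.75+384/2,59.75+369/2)))
print(now())
th,cx,cz=line(18,2,-29,back=30);print(delta(*tcp(th,cx,cz)))
th,cx,cz=line(18,2,-27);print((cx,cz),delta(*tcp(th,cx,cz)))
E
```

```text
w1 [ 60.43212976  -0.18458212 -26.5       ]
w1 [ 57.9989424   -0.24015912 -26.5       ]
w6 [ 58.60840893  31.17594807 -26.5       ]
w6 [ 58.51780843 -32.64786927 -26.5       ]
screw w1 [ 52.04893507 -27.32585749 -26.5       ] screw w6 [ 52.48916479 -27.84635404 -26.5       ]
(array([44.7,  4. , 50.1]), np.float64(17.9), np.float64(-0.26))
('dr', [-0.46, 0.1, -0.26], 'slide', [-16.7, 4.3, 23.6])
(np.float64(9.531656511267318), np.float64(13.869854736525848)) ('dr', [-0.46, 0.1, -0.26], 'slide', [-44.6, 4.5, 23.7])
```

{"fn": "apply_moves", "kwargs": {
  "deltas": [
    {"dr": [-0.4, 0, -0.2], "slide": [-8, 4.3, 12], "fingers": 10},
    {"dr": [-0.4, 0, -0.2], "slide": [-16.5, 4.3, 23.5], "fingers": 10},
    {"dr": [-0.4, 0, -0.2], "slide": [-16.5, 4.3, 23.5], "fingers": 10},
    {"dr": [-0.4, 0, -0.2], "slide": [-16.5, 4.3, 23.5], "fingers": 10}
  ]
}}

```text
clock: 7.3
position: [0.5679, 0.1131, 0.1042]
tcp_rot: [3.131, -0.699, 1.359]
ft_force: [-2.0, -1.7, 7.4]
grip_width: 0.229
grasp_force: 62.8
```

```bash
python3 - <<'E'
from plan import *
print(now(),manip.observe()['ft_force'])
w=manip.read_camera('wrist');s=manip.read_camera('side');print(now())
hsv=cv2.cvtColor(w['img'],cv2.COLOR_RGB2HSV)
# side view: blue button face vs prediction, red wall
m=mask(s,(105,100,50),(130,255,255))[200:290,270:350];nn,l,st,c=cv2.connectedComponentsWithStats(m)
for i in range(1,nn):
    if st[i,4]>15: print('blue',st[i]+[270,200,0,0,0],c[i]+[270,200])
m=mask(s,(0,150,100),(6,255,255))[200:290,270:350];nn,l,st,c=cv2.connectedComponentsWithStats(m)
for i in range(1,nn):
    if st[i,4]>15: print('red',st[i]+[270,200,0,0,0],c[i]+[270,200])
p,R=pose()
print('pred button',proj(s,p+R.apply(COFF+[.037,0,0])),'pred wall top back',proj(s,c0+S@[.047,0,.0067]))
th,cx,cz=line(18,2,-27);print((cx,cz),delta(*tcp(th,cx,cz)))
print(manip.observe()['clock'])
E
```

```text
(array([37.4, -5.6, 27.7]), np.float64(18.05), np.float64(0.17)) [-1.99529969 -1.71385167  7.35212007]
(array([37.4, -5.6, 27.7]), np.float64(18.04), np.float64(0.18))
blue [288 217  13  14  79] [294.35443038 224.34177215]
blue [294 225  11  13  48] [300.52083333 232.27083333]
red [290 243  21  25 423] [300.71394799 254.54846336]
pred button [[293.67140942 223.0748542 ]] pred wall top back [[300.83209517 243.84194745]]
(np.float64(9.531656511267318), np.float64(13.869854736525848)) ('dr', [0.45, -0.04, 0.18], 'slide', [-30.8, -5.7, 4.4])
7.4
```

{"fn": "apply_moves", "kwargs": {
  "deltas": [
    {"dr": [0, 0, 0], "slide": [0, 0, -1], "fingers": 10},
    {"dr": [0, 0, 0], "slide": [0, 0, -1], "fingers": 10},
    {"dr": [0, 0, 0], "slide": [0, 0, -1], "fingers": 10}
  ]
}}

```text
clock: 7.7
position: [0.5675, 0.1127, 0.104]
tcp_rot: [3.131, -0.698, 1.36]
ft_force: [0.0, -3.6, 6.0]
grip_width: 0.227
grasp_force: 63.0
```

```bash
python3 - <<'E'
from plan import *
print(now(),manip.observe()['ft_force'])
w=manip.read_camera('wrist');s=manip.read_camera('side');print(now(),manip.observe()['ft_force'])
p,R=pose();print('hand-eye',R.inv().apply(-np.array(w['R']).T@np.array(w['t'])-p))
m=mask(s,(105,100,50),(130,255,255))[200:290,270:350];nn,l,st,c=cv2.connectedComponentsWithStats(m)
for i in range(1,nn):
    if st[i,4]>15: print('blue',st[i]+[270,200,0,0,0],c[i]+[270,200])
print('pred button',proj(s,p+R.apply(COFF+[.037,0,0])))
th,cx,cz=line(18,2,-27);print((cx,cz),delta(*tcp(th,cx,cz)))
E
```

```text
(array([36.9, -5.3, 27.7]), np.float64(17.98), np.float64(0.2)) [ 0.02774679 -3.55948095  5.95293551]
(array([36.9, -5.4, 27.7]), np.float64(17.98), np.float64(0.21)) [ 0.3998998  -3.82096252  5.14351846]
hand-eye [ 0.08710689  0.0002927  -0.12957422]
blue [288 218  13  13  80] [294.4125 224.2625]
blue [294 225  11  13  45] [300.71111111 232.24444444]
pred button [[293.92747347 223.08787249]]
(np.float64(9.531656511267318), np.float64(13.869854736525848)) ('dr', [0.46, 0.02, 0.21], 'slide', [-30.3, -5.5, 4.6])
```

The fingertips have come down on the red wall: the cell centre is still over x=37, and about 6 N pushes back. I back off upward, shift downhill and then descend behind the wall.

{"fn": "apply_moves", "kwargs": {
  "deltas": [
    {"dr": [0, 0, 0], "slide": [0, 0, -10], "fingers": 10},
    {"dr": [0, 0, 0], "slide": [-5, -4, -22], "fingers": 10},
    {"dr": [0, 0, 0], "slide": [-16, -4, -22], "fingers": 10},
    {"dr": [0, 0, 0], "slide": [-16, -4, -22], "fingers": 10},
    {"dr": [0, 0, 0], "slide": [-16, -4, -22], "fingers": 10},
    {"dr": [0, 0, 0], "slide": [-16, -4, -22], "fingers": 10}
  ]
}}

```text
clock: 8.4
position: [0.5559, 0.089, 0.1091]
tcp_rot: [3.136, -0.699, 1.357]
ft_force: [0.5, -0.1, -1.0]
grip_width: 0.225
grasp_force: 59.1
```

```bash
python3 - <<'E'
from plan import *
print(now(),manip.observe()['ft_force'])
held();print(now(),manip.observe()['ft_force'])
th,cx,cz=line(18,2,-22.5);print((cx,cz),delta(*tcp(th,cx,cz+15)),delta(*tcp(th,cx,cz)))
E
```

```text
(array([15.1,  1. , 42. ]), np.float64(18.03), np.float64(0.08)) [ 0.49274813 -0.07175876 -1.01404401]
pose drift mm [0.12 0.12 0.14]
top 221.0 bottom 346.5 band [228.5 244.5] midcols [327. 327. 327. 327. 327.]
0 0 pred flat top 340.3 end top 220.2 end bot 204.3 col 324.7
-0.004 0 pred flat top 346.0 end top 228.2 end bot 211.4 col 324.8
0 -0.002 pred flat top 343.3 end top 222.0 end bot 205.6 col 324.7
(array([15.2,  0.9, 42.1]), np.float64(18.02), np.float64(0.11)) [ 0.81229039  0.50711762 -0.52964556]
(np.float64(14.031656511267318), np.float64(15.331993369573928)) ('dr', [0.25, -0.02, 0.11], 'slide', [-4.8, 0.8, 10.8]) ('dr', [0.25, -0.02, 0.11], 'slide', [-9.4, 0.7, 25.1])
```

{"fn": "apply_moves", "kwargs": {
  "deltas": [
    {"dr": [0.2, 0, 0.1], "slide": [-5, 0.8, 10], "fingers": 10},
    {"dr": [0.2, 0, 0.1], "slide": [-7.5, 0.8, 18], "fingers": 10},
    {"dr": [0.2, 0, 0.1], "slide": [-9.5, 0.8, 24], "fingers": 10},
    {"dr": [0.2, 0, 0.1], "slide": [-9.5, 0.8, 24], "fingers": 10},
    {"dr": [0.2, 0, 0.1], "slide": [-9.5, 0.8, 24], "fingers": 10}
  ]
}}

```text
clock: 8.95
position: [0.5585, 0.097, 0.0846]
tcp_rot: [3.141, -0.698, 1.355]
ft_force: [-0.3, 1.2, -0.6]
grip_width: 0.224
grasp_force: 59.3
```

```bash
cat > st.py <<'E'
from plan import *
s=manip.observe();print(now(),'F seat',(S.T@np.array(s['ft_force'])).round(2),s['clock'],s['grip_width'])
E
python3 - <<'E'
from st import *
for a in((18,2,-27),(18,2,-30),(18,2,-34),(18,2,-39)):
    th,cx,cz=line(*a);print((cx.round(1),cz.round(1)),delta(*tcp(th,cx,cz)))
E
```

```text
(array([13.7,  0.1, 16.1]), np.float64(18.02), np.float64(-0.0)) F seat [ 0.85  0.56 -0.97] 8.95 0.22434093189769277
(np.float64(9.5), np.float64(13.9)) ('dr', [0.03, -0.02, -0.0], 'slide', [-4.6, 0.1, 0.9])
(np.float64(6.5), np.float64(12.9)) ('dr', [0.03, -0.02, -0.0], 'slide', [-7.8, 0.1, 0.9])
(np.float64(2.5), np.float64(11.6)) ('dr', [0.03, -0.02, -0.0], 'slide', [-12.0, 0.1, 0.9])
(np.float64(-2.5), np.float64(10.0)) ('dr', [0.03, -0.02, -0.0], 'slide', [-17.2, 0.1, 0.9])
```

{"fn": "apply_moves", "kwargs": {
  "deltas": [
    {"dr": [0, 0, 0], "slide": [-4, 0, 0.8], "fingers": 10},
    {"dr": [0, 0, 0], "slide": [-8, 0, 0.8], "fingers": 10},
    {"dr": [0, 0, 0], "slide": [-12, 0, 0.8], "fingers": 10},
    {"dr": [0, 0, 0], "slide": [-12, 0, 0.8], "fingers": 10},
    {"dr": [0, 0, 0], "slide": [-12, 0, 0.8], "fingers": 10}
  ]
}}

```text
clock: 9.45
position: [0.5571, 0.0879, 0.0766]
tcp_rot: [3.14, -0.698, 1.355]
ft_force: [0.1, 0.1, -0.5]
grip_width: 0.224
grasp_force: 59.6
```

```bash
python3 - <<'E'
from st import *
th,cx,cz=line(18,2,-39);print((cx.round(1),cz.round(1)),delta(*tcp(th,cx,cz)))
held()
E
```

```text
(array([ 2.1, -0.5, 12.2]), np.float64(18.0), np.float64(-0.0)) F seat [-0.09 -0.04 -0.5 ] 9.45 0.22435988809372526
(np.float64(-2.5), np.float64(10.0)) ('dr', [0.1, 0.0, -0.0], 'slide', [-5.0, -0.5, 0.7])
pose drift mm [-0.    0.1   0.07]
top 221.0 bottom 345.5 band [228.5 244.5] midcols [327.  327.  327.  327.5 327. ]
0 0 pred flat top 340.3 end top 220.2 end bot 204.3 col 324.7
-0.004 0 pred flat top 346.0 end top 228.2 end bot 211.4 col 324.8
0 -0.002 pred flat top 343.3 end top 222.0 end bot 205.6 col 324.7
```

{"fn": "apply_moves", "kwargs": {
  "deltas": [
    {"dr": [0, 0, 0], "slide": [-1.5, 0, 0.5], "fingers": 10},
    {"dr": [0, 0, 0], "slide": [-3, 0, 0.5], "fingers": 10},
    {"dr": [0, 0, 0], "slide": [-3, 0, 0.5], "fingers": 10},
    {"dr": [0, 0, 0], "slide": [-3, 0, 0.5], "fingers": 10}
  ]
}}

```text
clock: 9.9
position: [0.5569, 0.0865, 0.0748]
tcp_rot: [3.139, -0.699, 1.356]
ft_force: [0.5, 1.1, 2.1]
grip_width: 0.226
grasp_force: 59.2
```

```bash
python3 st.py
```

```text
(array([ 0.1, -0.5, 11. ]), np.float64(18.07), np.float64(0.04)) F seat [ 1.89 -0.21  1.53] 9.9 0.22584812045048236
```

{"fn": "apply_moves", "kwargs": {
  "deltas": [
    {"dr": [0, 0, 0], "slide": [-1.5, 0, 0], "fingers": 10},
    {"dr": [0, 0, 0], "slide": [-3, 0, 0], "fingers": 10},
    {"dr": [0, 0, 0], "slide": [-3, 0, 0], "fingers": 10},
    {"dr": [0, 0, 0], "slide": [-3, 0, 0], "fingers": 10}
  ]
}}

```text
clock: 10.3
position: [0.5565, 0.0844, 0.0731]
tcp_rot: [3.139, -0.7, 1.356]
ft_force: [-0.5, 2.4, 5.0]
grip_width: 0.222
grasp_force: 59.3
```

```bash
python3 st.py
```

```text
(array([-2.5, -0.6, 10.3]), np.float64(18.12), np.float64(0.04)) F seat [4.   0.98 3.79] 10.3 0.222276762734586
```

```bash
sed -i 's/^COFF=.*/COFF=np.array([.0009,.0012,-.005])/' plan.py; python3 - <<'E'
from st import *
for a in((18,2.5,-39.5),(15,2.5,-39.5),(12,2.5,-39.5),(9,2.3,-39.5),(6,2.2,-39.5)):
    th,cx,cz=line(*a);print(th,(cx.round(1),cz.round(1)),delta(*tcp(th,cx,cz)))
E
```

```text
(array([ 1.5, -0.6, 11.6]), np.float64(18.12), np.float64(0.04)) F seat [4.   0.98 3.79] 10.3 0.222276762734586
18 (np.float64(-3.0), np.float64(10.3)) ('dr', [0.11, -0.12, 0.04], 'slide', [-4.7, -0.6, -0.2])
15 (np.float64(-3.0), np.float64(8.9)) ('dr', [0.11, -3.12, 0.04], 'slide', [-5.4, -0.6, 1.1])
12 (np.float64(-3.1), np.float64(7.6)) ('dr', [0.11, -6.12, 0.03], 'slide', [-6.2, -0.6, 2.2])
9 (np.float64(-3.3), np.float64(6.1)) ('dr', [0.11, -9.12, 0.03], 'slide', [-7.1, -0.6, 3.6])
6 (np.float64(-3.6), np.float64(4.7)) ('dr', [0.11, -12.12, 0.03], 'slide', [-8.1, -0.6, 4.7])
```

{"fn": "apply_moves", "kwargs": {
  "deltas": [
    {"dr": [0, 0, 0], "slide": [-2, -0.5, -0.5], "fingers": 10},
    {"dr": [0, 0, 0], "slide": [-5, -0.5, -0.5], "fingers": 10},
    {"dr": [0, 0, 0], "slide": [-5, -0.5, -0.5], "fingers": 10},
    {"dr": [0, 0, 0], "slide": [-5, -0.5, -0.5], "fingers": 10}
  ]
}}

```text
clock: 10.7
position: [0.5557, 0.0811, 0.0714]
tcp_rot: [3.138, -0.703, 1.357]
ft_force: [0.6, 3.9, 9.1]
grip_width: 0.222
grasp_force: 59.5
```

```bash
python3 - <<'E'
from st import *
for a in((15,2.7,-39.5),(12,2.7,-39.5),(9,2.6,-39.5),(6,2.4,-39.5)):
    th,cx,cz=line(*a);print(th,(cx.round(1),cz.round(1)),delta(*tcp(th,cx,cz)))
held()
E
```

```text
(array([-2.3, -0.6, 11.3]), np.float64(18.29), np.float64(0.08)) F seat [7.11 0.23 6.94] 10.7 0.22159910915733996
15 (np.float64(-3.0), np.float64(9.1)) ('dr', [0.16, -3.29, 0.08], 'slide', [-1.6, -0.6, 1.8])
12 (np.float64(-3.1), np.float64(7.8)) ('dr', [0.16, -6.29, 0.07], 'slide', [-2.4, -0.6, 2.9])
9 (np.float64(-3.3), np.float64(6.4)) ('dr', [0.16, -9.29, 0.07], 'slide', [-3.3, -0.6, 4.1])
6 (np.float64(-3.6), np.float64(4.9)) ('dr', [0.17, -12.29, 0.07], 'slide', [-4.3, -0.6, 5.4])
pose drift mm [ 0.02 -0.01  0.02]
top 220.0 bottom 335.5 band [226.5 243.5] midcols [327.  327.  327.5 327.5 327. ]
0 0 pred flat top 340.3 end top 220.2 end bot 204.3 col 324.7
-0.004 0 pred flat top 346.0 end top 228.2 end bot 211.4 col 324.8
0 -0.002 pred flat top 343.3 end top 222.0 end bot 205.6 col 324.7
```

{"fn": "apply_moves", "kwargs": {
  "deltas": [
    {"dr": [0.1, -3.3, 0], "slide": [-1.8, -0.5, 1.5], "fingers": 10},
    {"dr": [0.1, -6.3, 0], "slide": [-2.7, -0.5, 2.6], "fingers": 10},
    {"dr": [0.1, -6.3, 0], "slide": [-2.7, -0.5, 2.6], "fingers": 10},
    {"dr": [0.1, -6.3, 0], "slide": [-2.7, -0.5, 2.6], "fingers": 10}
  ]
}}

```text
clock: 11.15
position: [0.5556, 0.0814, 0.0674]
tcp_rot: [3.138, -0.593, 1.359]
ft_force: [2.9, 6.8, 3.9]
grip_width: 0.223
grasp_force: 59.0
```

```bash
python3 - <<'E'
from st import *
for a in((9,2.6,-39.5),(6,2.4,-39.5),(3,2,-39.5),(0,1.5,-39.5)):
    th,cx,cz=line(*a);print(th,(cx.round(1),cz.round(1)),delta(*tcp(th,cx,cz)))
held()
E
```

```text
(array([-3. , -0.4,  7.5]), np.float64(11.97), np.float64(0.2)) F seat [ 8.2  -1.34  0.89] 11.15 0.22336295961084618
9 (np.float64(-3.3), np.float64(6.4)) ('dr', [0.09, -2.97, 0.2], 'slide', [-0.8, -0.4, 1.0])
6 (np.float64(-3.6), np.float64(4.9)) ('dr', [0.1, -5.97, 0.2], 'slide', [-1.7, -0.4, 2.3])
3 (np.float64(-4.0), np.float64(3.2)) ('dr', [0.1, -8.97, 0.2], 'slide', [-2.7, -0.4, 3.8])
0 (np.float64(-4.5), np.float64(1.5)) ('dr', [0.11, -11.97, 0.19], 'slide', [-3.8, -0.4, 5.2])
pose drift mm [-0.   -0.09 -0.03]
top 221.0 bottom 335.5 band [227.5 244.5] midcols [327. 327. 327. 327. 327.]
0 0 pred flat top 340.3 end top 220.2 end bot 204.3 col 324.7
-0.004 0 pred flat top 346.0 end top 228.2 end bot 211.4 col 324.8
0 -0.002 pred flat top 343.3 end top 222.0 end bot 205.6 col 324.7
```

{"fn": "apply_moves", "kwargs": {
  "deltas": [
    {"dr": [0.1, -3, 0.1], "slide": [-0.8, -0.3, 1], "fingers": 10},
    {"dr": [0.1, -6, 0.1], "slide": [-1.6, -0.3, 2.2], "fingers": 10},
    {"dr": [0.1, -6, 0.1], "slide": [-1.6, -0.3, 2.2], "fingers": 10},
    {"dr": [0.1, -6, 0.1], "slide": [-1.6, -0.3, 2.2], "fingers": 10}
  ]
}}

```text
clock: 11.6
position: [0.5553, 0.0817, 0.0642]
tcp_rot: [3.141, -0.489, 1.358]
ft_force: [3.7, 7.6, 1.9]
grip_width: 0.227
grasp_force: 58.8
```

```bash
python3 - <<'E'
from st import *
for a in((3,2,-39.5),(0,1.5,-39.5)):
    th,cx,cz=line(*a);print(th,(cx.round(1),cz.round(1)),delta(*tcp(th,cx,cz)))
E
```

```text
(array([-3.4, -0. ,  4.4]), np.float64(5.99), np.float64(0.12)) F seat [ 8.3  -1.99 -1.28] 11.6 0.22700114068851177
3 (np.float64(-4.0), np.float64(3.2)) ('dr', [-0.02, -2.99, 0.12], 'slide', [-1.0, -0.0, 1.1])
0 (np.float64(-4.5), np.float64(1.5)) ('dr', [-0.02, -5.99, 0.12], 'slide', [-1.9, -0.0, 2.7])
```

{"fn": "apply_moves", "kwargs": {
  "deltas": [
    {"dr": [0, -3, 0.1], "slide": [-0.8, 0, 1.2], "fingers": 10},
    {"dr": [0, -6, 0.1], "slide": [-1.6, 0, 2.8], "fingers": 10},
    {"dr": [0, -6, 0.1], "slide": [-1.6, 0, 2.8], "fingers": 10},
    {"dr": [0, -6, 0.1], "slide": [-1.6, 0, 2.8], "fingers": 10}
  ]
}}

```text
clock: 12.0
position: [0.555, 0.082, 0.0607]
tcp_rot: [-3.14, -0.384, 1.355]
ft_force: [3.9, 8.3, 0.9]
grip_width: 0.225
grasp_force: 58.8
```

```bash
python3 - <<'E'
from st import *
print(delta(*tcp(0,-4,0)))
held()
E
```

```text
(array([-4. ,  0.3,  1. ]), np.float64(0.03), np.float64(0.01)) F seat [ 8.63 -2.06 -2.55] 12.0 0.22451230939258682
('dr', [-0.07, -0.03, 0.01], 'slide', [0.0, 0.3, 1.0])
pose drift mm [-0.03 -0.1  -0.04]
top 222.0 bottom 339.5 band [228.5 244.5] midcols [327.  327.5 327.5 327.5 327. ]
0 0 pred flat top 340.3 end top 220.2 end bot 204.3 col 324.7
-0.004 0 pred flat top 346.0 end top 228.2 end bot 211.4 col 324.8
0 -0.002 pred flat top 343.3 end top 222.0 end bot 205.6 col 324.7
```

{"fn": "apply_moves", "kwargs": {
  "deltas": [
    {"dr": [0, 0, 0], "slide": [0, 0.5, 0.7], "fingers": 10},
    {"dr": [0, 0, 0], "slide": [0, 0.5, 1.3], "fingers": 10},
    {"dr": [0, 0, 0], "slide": [0, 0.5, 1.3], "fingers": 10},
    {"dr": [0, 0, 0], "slide": [0, 0.5, 1.3], "fingers": 10}
  ]
}}

```text
clock: 12.45
position: [0.5553, 0.082, 0.0601]
tcp_rot: [-3.139, -0.385, 1.353]
ft_force: [0.8, 6.2, 5.7]
grip_width: 0.224
grasp_force: 59.7
```

```bash
python3 st.py
```

```text
(array([-4.2,  0. ,  0.4]), np.float64(0.05), np.float64(-0.1)) F seat [7.87 0.57 2.93] 12.45 0.224333091732174
```

Saddle contact shows in Fz, and Fx of 7.9 N means the spring is pushed back about 9.5 mm. I release here.

{"fn": "apply_moves", "kwargs": {
  "deltas": [
    {"dr": [0, 0, 0], "slide": [0, 0, -0.3], "fingers": 34},
    {"dr": [0, 0, 0], "slide": [0, 0, -0.3], "fingers": 38},
    {"dr": [0, 0, 0], "slide": [0, 0, -0.3], "fingers": 38},
    {"dr": [0, 0, 0], "slide": [0, 0, -0.3], "fingers": 38},
    {"dr": [0, 0, 0], "slide": [0, 0, -0.3], "fingers": 38}
  ]
}}

```text
clock: 12.95
position: [0.5542, 0.0797, 0.0587]
tcp_rot: [-3.138, -0.379, 1.352]
ft_force: [-0.6, 0.7, -0.9]
grip_width: 0.444
grasp_force: 0.0
```

```bash
python3 - <<'E'
from st import *
held()
E
```

```text
(array([-7. ,  0.6,  0.1]), np.float64(-0.31), np.float64(-0.2)) F seat [ 0.13  0.7  -1.05] 12.95 0.44414921031084736
pose drift mm [0.09 0.03 0.1 ]
top 204.0 bottom 331.5 band [210.  227.5] midcols [328.5 328.5 328.5 328.5 328.5]
0 0 pred flat top 340.3 end top 220.2 end bot 204.3 col 324.7
-0.004 0 pred flat top 346.0 end top 228.2 end bot 211.4 col 324.8
0 -0.002 pred flat top 343.3 end top 222.0 end bot 205.6 col 324.7
```

{"fn": "apply_moves", "kwargs": {
  "deltas": [
    {"dr": [0, 0, 0], "slide": [2, 0.5, -8], "fingers": 40},
    {"dr": [0, 0, 0], "slide": [2, 0.5, -30], "fingers": 40},
    {"dr": [0, 0, 0], "slide": [2, 0.5, -70], "fingers": 40},
    {"dr": [0, 0, 0], "slide": [2, 0.5, -110], "fingers": 60},
    {"dr": [0, 0, 0], "slide": [2, 0.5, -130], "fingers": 80},
    {"dr": [0, 0, 0], "slide": [2, 0.5, -130], "fingers": 80},
    {"dr": [0, 0, 0], "slide": [2, 0.5, -130], "fingers": 80},
    {"dr": [0, 0, 0], "slide": [2, 0.5, -130], "fingers": 80}
  ]
}}

```text
clock: 13.8
position: [0.5442, 0.0351, 0.1793]
tcp_rot: [-3.136, -0.379, 1.351]
ft_force: [-0.6, -0.3, 0.3]
grip_width: 0.934
grasp_force: 0.0
```

```bash
python3 - <<'E'
from st import *
w=manip.read_camera('wrist')
hsv=cv2.cvtColor(w['img'],cv2.COLOR_RGB2HSV)
for n,m in (('blue',cv2.inRange(hsv,(105,100,40),(130,255,255))),('red',cv2.inRange(hsv,(0,150,100),(6,255,255)))):
    nn,l,st,c=cv2.connectedComponentsWithStats(m)
    for i in range(1,nn):
        if st[i,4]>60 and 230<c[i][0]<430:
            y,x=np.nonzero(l==i);r=cv2.minAreaRect(np.c_[x,y].astype(np.float32));print(n,st[i],c[i].round(1),r)
def P(*X): return proj(w,c0+S@(np.array(X)/1000))[0].round(1)
print('pred seated: end top',P(35,0,10.5),'flat top',P(-35,0,10.5),'sides',P(0,10.5,0),P(0,-10.5,0),'redtop',P(47,0,6.7),P(39,0,6.7),'brass',P(37,0,8.5),'tongue',P(-31,0,15))
s=manip.read_camera('side')
for k in('solder','jbox'): print(k,[(r['p'],r['centre']) for r in manip.trace(s,k)[:1]])
c=w['img'][:,326];col=[tuple(c[r]) for r in range(150,290,4)];print([(150+4*i,*map(int,v)) for i,v in enumerate(col)])
E
```

```text
(array([ -4.2,   0.8, 129. ]), np.float64(-0.28), np.float64(-0.2)) F seat [-0.31  0.53  0.42] 13.8 0.9341288534062615
blue [318 156  24   4  63] [329.4 157.6] ((329.5, 157.5), (3.0, 23.0), 90.0)
blue [ 317  167   25   63 1460] [328.6 198.1] ((329.0, 198.0), (62.0, 24.0), 90.0)
red [313 139  34  15 429] [329.6 146.2] ((329.5, 146.0), (14.0, 33.0), 90.0)
pred seated: end top [329.4 159.1] flat top [329.5 230.6] sides [318.5 193. ] [340.3 193. ] redtop [329.4 144.8] [329.4 153.8] brass [329.4 156.4] tongue [329.5 228.9]
solder [(0.63, [256.7, 224.1])]
jbox [(0.84, [270.2, 200.4])]
[(150, 172, 25, 22), (154, 182, 130, 65), (158, 48, 88, 171), (162, 208, 194, 175), (166, 204, 192, 176), (170, 37, 76, 152), (174, 33, 78, 161), (178, 30, 78, 160), (182, 32, 80, 161), (186, 30, 80, 161), (190, 34, 80, 163), (194, 30, 78, 161), (198, 34, 81, 164), (202, 31, 79, 161), (206, 33, 80, 162), (210, 30, 77, 162), (214, 28, 79, 161), (218, 32, 78, 160), (222, 32, 80, 161), (226, 29, 79, 161), (230, 59, 60, 68), (234, 26, 26, 24), (238, 26, 27, 27), (242, 23, 22, 23), (246, 27, 26, 26), (250, 25, 24, 26), (254, 104, 125, 123), (258, 114, 135, 132), (262, 113, 132, 129), (266, 111, 131, 127), (270, 115, 133, 129), (274, 116, 134, 131), (278, 122, 139, 134), (282, 120, 133, 130), (286, 121, 135, 130)]
```

The blue body spans image rows 156 to 229, against a predicted 159 to 230. It is aligned with the cradle, the brass edge shows at row 154, and the arm is clear. I hand it in.

```bash
python3 -c "
from rig import manip
print(manip.close_job())"
```

```text
the job is handed in; nothing more can be done
None
```

The blue cell is loaded in the tester: it lies in both saddles between the spring and the brass contact, released, and the job was handed in at about 14 s; the result was not reported. On the way the fingertips briefly touched the red wall at about 6–8 N, and the wire spool and junction box were not touched.

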